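# Check a guide bore with a double-ended plug gauge

## Robot

A 6-joint arm with a two-finger parallel gripper is mounted at the origin on a cart in front of the work surface, level with it; the furniture and walls round the work are solid. World frame = base frame: x ahead of the robot, y to its left, z up, the work surface at z = 0. Lengths are in mm, angles in rad, forces in N, time in s.
With the tool pointing down it reaches from about 325 to 775 mm from the base axis. Payload 5.5 kg.
Tool frame: the origin (TCP) lies at the very end of the fingers, on their centre line; the grasp point (between the pads) lies 19 mm behind it; z points along the fingers, y is the direction in which the jaws open and shut (so a half turn about z gives the same grasp; the last joint's range is limited). The gripper opens to 85 mm and grips with 20 to 120 N. Pads are 22 mm wide; open, the fingers measure 114 mm over their backs; the gripper's body (76 mm by 85 mm) begins 54 mm behind the grasp point. The pads swing forward as they close: fully open they stand 13 mm farther back than shut.
Start: joints at [1.213, 0.091, 1.231, -0, 1.82, -0.057], TCP at [177.775, 573.073, 231.275] pointing down, gripper open.
Joint ranges: [-2.87, 2.87], [-0.86, 2.18], [0.17, 2.46], [-1.51, 4.65], [0.06, 2.69], [-2.65, 2.65]. Speed limits (rad/s): [2.57, 2.57, 3.01, 3.14, 3.14, 3.14].

## Interface

Orientations are given as a unit quaternion [x, y, z, w].
In Python, from bench import bot, imaging, workorder gives the robot as it stands.
- The arm moves only by the tool arm_command, never from a script. Its arguments are lists of equal length, an entry for each row: "slide": the shift along the tool's x, y, z normalised to -1 to 1, where 1 is 400 mm, a list of three; "turn": the turn about the tool's z normalised to -1 to 1, where 1 is 0.5 rad; "gripper": the gripper's target within -1 to 1 (fully open at 1, half-way at 0, shut at -1). A call has exactly 10 rows; each row is the pose to reach, as a shift and turn from the pose commanded when the call began, along the tool's axes at that moment; what a row does not reach only later rows make up. A row lasts 1/8 s, in which the tool goes at most 62.5 mm and 10.7 degrees, less where a joint would pass 70% of its speed; a pose out of reach is approached as far as the arm can. A call with a number of a shift or a turn outside -1 to 1 is refused whole. A call with a gripper value outside its range is refused whole. The fingers move at their own pace and stop on an object; "force" is the grip in N (left out, the last holds). Time passes only in rows, so rows that repeat a pose let the fingers close, or fill a call up. It gives the time, the measured TCP pose, the force and the opening at its end, in the units of the state.
- bot.state(): the state, without advancing time (a new reading comes with each control period).
- imaging.get_image(name): name is "side" or "top" or "wrist"; returns the picture (384x512x3 uint8, red, green, blue); there is no depth.
- imaging.camera_params(name): a dict with "fx", "fy", "cx", "cy" (pixels), "R" (3x3) and "t" (3): a world point X has camera coordinates R X + t. Camera axes: x right, y down, z forward; pixel columns grow to the right and rows downward; lengths in mm; the calibration is good to about 2 mm. A picture is of the moment at which its call begins: read the wrist's pose just before it. camera_params takes no time and is no camera call; for the wrist camera it gives the pose at the moment of the call.
- workorder.hand_in(): hands the job in, once; it reports no verdict.
Trained networks look in the newest picture that a camera, given by its name, has taken for a name from the list of things; names that differ only in an ending like _2 or _b are one class to them, and where a whole thing is asked for, a point or a joint stands for the part that bears it (a point fixed in the world has none). Each returns a list of dicts, best first, with "p" (0 to 1); they miss things now and then, are a little off and sometimes report something else, mostly with a low value. They report only what shows in the picture. A call takes as long as a camera call. They do not tell look-alikes from the thing itself.
- imaging.trace(camera, thing): "region" (384x512 bool, what is visible of it) and "bbox" ([left, top, right, bottom] in pixels, round what is visible of it).
The state is a dict: "time": time; "joints": joint angles; "qvel": joint speeds; "tau": joint torques, N m; "ee_pos": TCP position; "tool_rot": TCP orientation; "force": force on the tool from outside, world axes, zero at the start; "wrist_torque": the same for the moment, N m; "gripper_width": opening from 0.0 (shut) to 1.0 (fully open).
Only numpy, scipy, OpenCV 4.12 (cv2) and the standard library are available. Lean on these libraries where they do the work, as an engineer would, in place of code of your own. Each camera call takes 0.05 s, during which the arm holds its last target. There are 200 camera calls.

## Task

Check the bore in the guide block with the double-ended plug gauge: slide its long go end fully home until the collar meets the plate, draw it out, then offer the short no-go end to the same bore, its pilot nose in the hole, and press it lightly for about half a second (around 8 N) to confirm that it refuses. The bore may sit a few millimetres to one side of the block's middle, so feel for it, and never push on the block with more than 30 N. Finally lay the gauge back in its cradle, either way round, let go, and leave the other things alone.

Things in the scene. Friction and masses are not known exactly. Their poses are not given: they have to be found in the camera images.
- gauge: Loose double-ended plug gauge, rigid metal, 0.28 kg, 143 mm long. Origin at the handle's centre, on the gauge's axis; x runs to the GO end; z is up in its cradle. Each end of the handle has a dark collar, 32 mm across, 5 mm thick; beyond it is the long plain GO plug (+x) or the short stepped NO-GO plug (-x).
- gauge_grip (a point): Centre of the gauge's handle, a level square bar 18x18 mm with flat sides, 80 mm long along x; grip it there from above. From here it is 79 mm to the nose of the go end (+x) and 64 mm to the tip of the no-go end (-x). Axes as the gauge.
- go_plug (a point): On the gauge's axis inside the GO plug (22 mm diameter, 34 mm long, 1.2 mm chamfer on the nose), 15 mm from its collar's outer face and 60 mm from the handle's centre. It lies half-way through the bore when the go end is fully home, collar against the plate. Axes as the gauge.
- nogo_step (a point): On the gauge's axis, 57 mm from the handle's centre towards the NO-GO end: the step from the 26.6 mm no-go plug (12 mm long) to its pilot nose (20.4 mm diameter, 7 mm long, at the very end). With the pilot in the bore, the step meets the plate's face and goes no farther. Axes as the gauge.
- guide_block: Guide block fixed to the worktop: grey upright frame 20 mm thick (x), 96 wide (y), 112 high, on a dark foot 80x120x10 mm. Origin at the centre of its underside; x along the bore, z up. In its window sits a bare steel plate, 30 mm thick (faces at x = +15 and -15 mm), 48 wide, 44 high, with a straight through bore of 23.4 mm diameter, open to both sides; either side may be used.
- bore_nominal (a point): Middle of the block's window, 80 mm above the worktop, half-way through the plate. The bore's axis is at this height, but the plate is locked where it was last set, so the bore lies up to 6 mm to either side of this point along y. That offset is not measured: find it by feel or by eye. Axes as the guide block.
- cradle_seat (a point): Where the centre of the gauge's handle lies in its cradle, 60 mm above the worktop; x along the cradled gauge, z up. The cradle is fixed: plywood foot 110x70x10 mm, two forked supports 8 mm thick, 29 mm to either side along x, floors 51 mm up, 26 mm or more between prongs that lean outward and rise to 68 mm. Between the supports there is room for fingers.
- setter_anvil: Bystander, loose, not to be disturbed: round steel anvil, 43 mm across, 18 high (mm). Origin at the centre of its underside.
- masking_roll: Bystander, loose, not to be disturbed: roll of tape lying flat, 77 mm across, 19 high (mm). Origin at the centre of its underside.
- pricking_iron_1: Bystander, loose, not to be disturbed: pricking iron with dark handle, 104x39x10 (mm). Origin at the centre of its underside.
- edge_beveller: Bystander, loose, not to be disturbed: small wooden-handled tool, 71x136x23 (mm). Origin at the centre of its underside.
- rivet_jar_b: Bystander, loose, not to be disturbed: clear jar with dark lid, 55 mm across, 55 high (mm). Origin at the centre of its underside.
- needle_tin: Bystander, loose, not to be disturbed: flat red tin, 77x113x39 (mm). Origin at the centre of its underside.
There are look-alikes about, which are no part of the job. What is meant by the gauge is not blue, and is the larger of those in its own colour.

How it is judged (in metres and radians):
On the way, in this order (a step that is already met when the one before it is completed fails the run):
1. the go end is fully in the bore, its collar within 2 mm of the plate (x of go_plug in the frame of guide_block between -0.002 and 0.002 m and y of go_plug in the frame of guide_block between -0.01 and 0.01 m and z of go_plug in the frame of guide_block between 0.075 and 0.085 m and angle between the x axis of gauge_grip and the x axis of guide_block, either way round below 0.08 rad), for 0.2 s.
2. the no-go end is pressed on the mouth of the bore with at least 3 N, its pilot in the hole and its step within 2 mm of the plate's face, and goes no farther ((x of nogo_step in the frame of guide_block between 0.013 and 0.017 m or x of nogo_step in the frame of guide_block between -0.017 and -0.013 m) and y of nogo_step in the frame of guide_block between -0.01 and 0.01 m and z of nogo_step in the frame of guide_block between 0.075 and 0.085 m and angle between the x axis of gauge_grip and the x axis of guide_block, either way round below 0.08 rad and contact force between gauge and guide_block between 3 and 30 N), for 0.3 s.
At the end, for the whole second after the job is handed in: The gauge lies at rest in the cradle, released, either way round: its handle's centre within 12 mm along the cradle, 8 mm across and 4 mm in height of the seat point, its axis within 0.2 rad of the cradle's (x of gauge_grip in the frame of cradle_seat between -0.012 and 0.012 m and y of gauge_grip in the frame of cradle_seat between -0.008 and 0.008 m and z of gauge_grip in the frame of cradle_seat between -0.004 and 0.004 m and angle between the x axis of gauge_grip and the x axis of cradle_seat, either way round below 0.2 rad and linear speed of gauge below 0.02 m/s); the robot touches nothing.
It fails at once if the gauge (or the arm) presses on the guide block with more than 30 N (contact force between any of gauge, the arm, the fingers and guide_block above 30 N).
It fails at once if a loose bystander is moved more than 25 mm (distance of any of setter_anvil, masking_roll, pricking_iron_1, edge_beveller, rivet_jar_b, needle_tin from where it was at the start of the episode above 0.025 m).
It also fails if it takes over 72 s, if anything falls off the work surface, if the arm or the gripper's body presses on something with over 40 N, if the wrist force passes 120 N, or if a joint passes its speed limit or range.

## Working session

There is one attempt and no reset: what is moved stays moved. The work goes in short steps, Python scripts to look and compute and a tool call to move; the robot and the scene stay as the last step left them, time stands still between calls to the robot, and variables do not carry over. Pictures are saved under pics/ and viewed, about 8 in all and at most 12, crops included, and the job is handed in when it is done.

Besides the shell and the picture viewer there is one more tool, called after "Request:" as a command line: name --pt "numbers of a row" for each row, then --argument value for the rest. arm_command: Moves the arm, as the interface text tells. Scaled input: -1 to 1 covers 400 mm each way for a shift and 0.5 rad each way for a turn. Its arguments: {"type":"object","properties":{"slide":{"type":"array"},"turn":{"type":"array"},"gripper":{"type":"array"},"force":{"type":"number"}},"required":["slide","turn","gripper"]}

```bash
mkdir -p pics; ls
python3 - <<'E'
from bench import bot, imaging, workorder
import cv2,numpy as np
s=bot.state(); print(s)
a=imaging.get_image("side");b=imaging.get_image("top")
for n in("side","top"):
    p=imaging.camera_params(n);print(n,{k:np.round(v,3).tolist() for k,v in p.items()})
cv2.imwrite("pics/a.png",cv2.resize(a[:,:,::-1],(800,600)))
cv2.imwrite("pics/b.png",cv2.resize(b[:,:,::-1],(800,600)))
for n in("side","top"):
    for t in("gauge","guide_block","cradle_seat"):
        for r in imaging.trace(n,t): print(n,t,r["p"],r["bbox"])
print(bot.state()["time"])
E
```

```text
pics
{'time': 0.0, 'joints': array([ 1.21331198e+00,  9.18654266e-02,  1.23189432e+00, -2.38964671e-05,
        1.81978820e+00, -5.66891046e-02]), 'qvel': array([ 0.00127038, -0.00219942, -0.00177281,  0.00016734, -0.00016766,
        0.00213446]), 'tau': array([ 2.99744661e-04, -4.58736384e+01, -4.18022490e+01, -2.77190657e-04,
        1.17347692e-02, -2.53392579e-05]), 'ee_pos': array([177.67230215, 572.79580513, 230.14216487]), 'tool_rot': array([ 1.49834105e-01,  9.88710668e-01, -9.59143006e-04, -1.89679184e-04]), 'force': array([ 0.14409836,  0.51723692, -0.85612304]), 'wrist_torque': array([-0.03870071, -0.01581149, -0.01418037]), 'gripper_width': 1.0026102923993727}
side {'fx': 432.28, 'fy': 432.28, 'cx': 250.657, 'cy': 183.065, 'R': [[0.99, -0.141, -0.013], [-0.098, -0.615, -0.783], [0.102, 0.776, -0.622]], 't': [-538.806, 87.58, 1173.029]}
top {'fx': 387.777, 'fy': 387.777, 'cx': 258.092, 'cy': 186.985, 'R': [[-0.024, -1.0, -0.016], [-0.988, 0.026, -0.154], [0.154, 0.012, -0.988]], 't': [8.462, 540.886, 1152.668]}
side gauge 0.89 [272.6, 133.4, 316.5, 154.7]
side gauge 0.61 [219.1, 200.2, 277.0, 218.5]
side gauge 0.6 [193.5, 252.1, 219.0, 282.2]
side guide_block 0.83 [217.2, 125.5, 261.8, 175.4]
side cradle_seat 0.66 [224.5, 197.1, 267.9, 233.8]
top gauge 0.72 [285.9, 166.3, 312.4, 215.2]
top gauge 0.69 [174.9, 118.6, 209.2, 152.0]
top gauge 0.44 [326.6, 222.4, 350.1, 239.9]
top guide_block 0.87 [184.9, 176.6, 228.5, 219.1]
top cradle_seat 0.63 [281.0, 173.3, 314.1, 216.1]
top cradle_seat 0.2 [286.0, 168.9, 309.1, 212.2]
0.4
```

View pics/a.png

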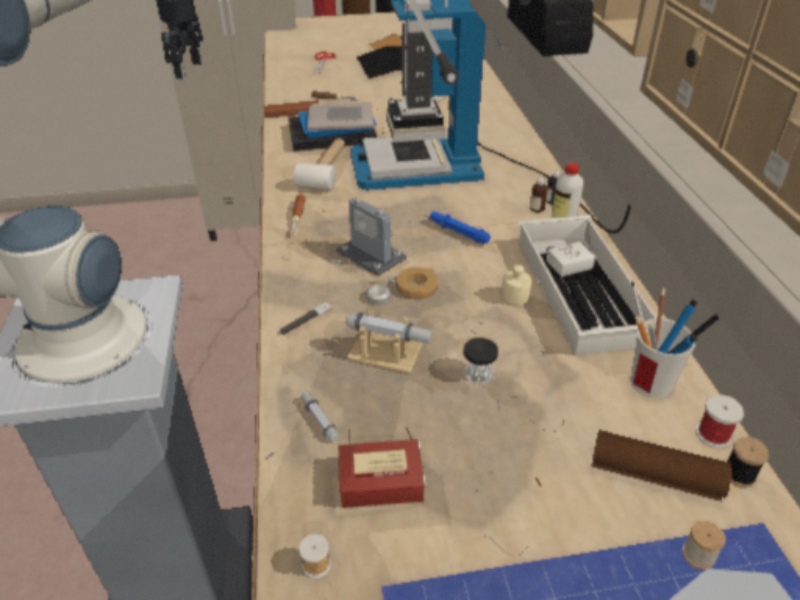

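View pics/b.png

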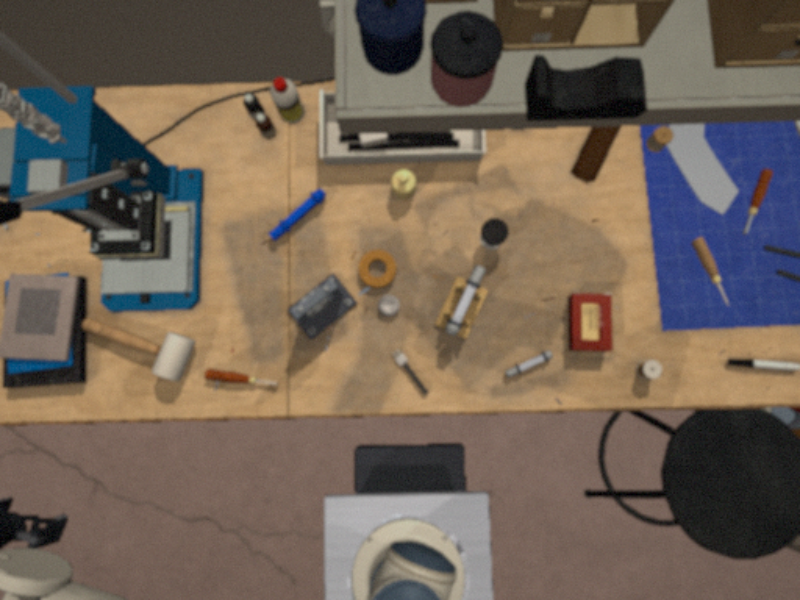

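The side view shows the silver gauge in the cradle at about (390,328), with smaller silver and blue look-alikes at (318,415) and (460,228). The guide block is at (370,238). In the top view the gauge is at (465,300) and the block at (322,305).

```bash
cat > h.py <<'E'
from bench import bot, imaging, workorder
import cv2,numpy as np
from scipy.optimize import minimize
from scipy.spatial.transform import Rotation as Ro
def proj(p,X):
    c=np.asarray(X)@np.array(p["R"]).T+np.array(p["t"]); return np.c_[p["fx"]*c[:,0]/c[:,2]+p["cx"],p["fy"]*c[:,1]/c[:,2]+p["cy"]]
def unproj(p,uv,z):
    R=np.array(p["R"]);C=-R.T@np.array(p["t"]);uv=np.atleast_2d(uv)
    d=np.c_[(uv[:,0]-p["cx"])/p["fx"],(uv[:,1]-p["cy"])/p["fy"],np.ones(len(uv))]@R
    return C+d*((z-C[2])/d[:,2])[:,None]
def box(cx,cy,cz,a,b,c): return np.array([[cx+i*a/2,cy+j*b/2,cz+k*c/2] for i in(-1,1) for j in(-1,1) for k in(-1,1)])
BLK=[box(0,0,5,80,120,10),box(0,0,61,20,96,102),box(0,0,80,30,48,44)]
GAU=[box(0,0,60,80,18,18),box(42.5,0,60,5,30,30),box(-42.5,0,60,5,30,30),box(62,0,60,34,21,18),box(-51,0,60,12,25,24),box(-60,0,60,7,20,18)]
def sil(p,boxes,q,S=2):
    m=np.zeros((384*S,512*S),np.uint8);c,s=np.cos(q[2]),np.sin(q[2])
    for b in boxes:
        X=b.copy();X[:,0]=c*b[:,0]-s*b[:,1]+q[0];X[:,1]=s*b[:,0]+c*b[:,1]+q[1]
        h=cv2.convexHull((proj(p,X)*S*16).astype(np.int32)); cv2.fillConvexPoly(m,h,1,shift=4)
    return m
def fit(views,boxes,q0s):
    best=None;S=2
    ms=[(p,cv2.resize(r.astype(np.uint8),None,fx=S,fy=S,interpolation=0)) for p,r in views]
    def f(v):
        q=[v[0],v[1],v[2]/30];e=0
        for p,r in ms:
            m=sil(p,boxes,q,S); e+=1-(m&r).sum()/max(1,(m|r).sum())
        return e
    for q0 in q0s:
        r=minimize(f,[q0[0],q0[1],q0[2]*30],method="Nelder-Mead",options=dict(initial_simplex=np.array([q0[0],q0[1],q0[2]*30])+np.array([[0,0,0],[12,0,0],[0,12,0],[0,0,6]]),xatol=.1,fatol=1e-4))
        if best is None or r.fun<best.fun: best=r
    return best.x[0],best.x[1],best.x[2]/30,best.fun
E
python3 - <<'E'
from h import *
P={n:imaging.camera_params(n) for n in("side","top")}
T={(n,t):imaging.trace(n,t) for n in P for t in("gauge","guide_block")}
for t,bx,z in(("gauge",GAU,60),("guide_block",BLK,50)):
    a=T["side",t][0] if t!="gauge" else min(T["side",t],key=lambda r:abs(r["bbox"][0]-219))
    b=T["top",t][0] if t!="gauge" else min(T["top",t],key=lambda r:abs(r["bbox"][0]-286))
    ys,xs=np.nonzero(b["region"]);c=unproj(P["top"],[xs.mean(),ys.mean()],z)[0]
    for vs in([("top",b)],[("side",a)],[("side",a),("top",b)]):
        print(t,[v[0] for v in vs],np.round(fit([(P[n],r["region"]) for n,r in vs],bx,[(c[0],c[1],y) for y in np.arange(0,6.28 if t=="gauge" else 3.14,.35)]),3))
for t in("setter_anvil","masking_roll","pricking_iron","rivet_jar","needle_tin","edge_beveller"):
  try:
    for r in imaging.trace("top",t+("_1" if "iron" in t else "_b" if "jar" in t else ""))[:2]:
        x0,y0,x1,y1=r["bbox"];print(t,r["p"],np.round(unproj(P["top"],[(x0+x1)/2,(y0+y1)/2],15)[0]))
  except Exception as e: print(t,e)
E
```

```text
gauge ['top'] [ 5.14279e+02 -1.23222e+02 -4.59000e-01  1.16000e-01]
gauge ['side'] [ 5.13337e+02 -1.22321e+02  5.77600e+00  2.50000e-01]
gauge ['side', 'top'] [ 5.14225e+02 -1.23231e+02 -4.57000e-01  3.71000e-01]
guide_block ['top'] [5.23546e+02 1.59070e+02 3.81500e+00 3.30000e-02]
guide_block ['side'] [5.23845e+02 1.57767e+02 6.31000e-01 5.00000e-02]
guide_block ['side', 'top'] [5.23494e+02 1.59090e+02 6.54000e-01 9.50000e-02]
setter_anvil 0.65 [520.  29.  15.]
masking_roll 0.73 [ 529. -132.   15.]
masking_roll 0.57 [602.  44.  15.]
rivet_jar 0.75 [ 660. -201.   15.]
needle_tin 0.84 [ 474. -375.   15.]
edge_beveller 0.66 [385. 338.  15.]
```

```bash
cat >> h.py <<'E'
import json,os
# commanded pose: x,y,z mm, ang = world angle of tool y
def cmd(): return json.load(open("cmd.json")) if os.path.exists("cmd.json") else [177.775,573.073,231.275,1.2700]
def plan(x,y,z,a,save=True):
    c=cmd();ty=np.array([np.cos(c[3]),np.sin(c[3])]);tx=np.array([-ty[1],ty[0]])  # z down: x = y cross z
    d=np.array([x-c[0],y-c[1]]);sl=np.round(np.array([d@tx,d@ty,c[2]-z])/400,4);tn=round((c[3]-a)/.5,4)
    if abs(sl).max()>1 or abs(tn)>1: print("TOO FAR")
    n=np.r_[np.array(c[:2])+400*(sl[0]*tx+sl[1]*ty),c[2]-400*sl[2],c[3]-.5*tn]
    if save: json.dump(n.tolist(),open("cmd.json","w"))
    print("slide",sl.tolist(),"turn",tn,"rows",max(np.hypot(*d)/62.5,abs(tn)*.5/.187))
def st():
    s=bot.state();q=Ro.from_quat(s["tool_rot"]).as_matrix()
    print("t",round(s["time"],2),"ee",np.round(s["ee_pos"],2),"yang",round(np.arctan2(q[1,1],q[0,1]),4),"F",np.round(s["force"],1),"w",round(float(s["gripper_width"]),3)); return s
E
python3 - <<'E'
from h import *
s=st();q=Ro.from_quat(s["tool_rot"]).as_matrix();print(np.round(q,3))
p=imaging.camera_params("wrist");R=np.array(p["R"]);C=-R.T@np.array(p["t"])
print("cam in tool",np.round(q.T@(C-s["ee_pos"]),1),"axes(cols right,down,fwd) in tool\n",np.round(q.T@R.T,3),p["fx"],p["cx"],p["cy"])
plan(350,210,231.275,1.4)
E
```

```text
t 0.9 ee [177.81 573.07 231.3 ] yang 1.2699 F [ 0.  -0.2  0.3] w 1.002
[[-0.955  0.296  0.   ]
 [ 0.296  0.955  0.   ]
 [-0.     0.    -1.   ]]
cam in tool [  67.3    0.6 -142.9] axes(cols right,down,fwd) in tool
 [[-0.001 -0.965 -0.264]
 [ 1.    -0.001  0.   ]
 [-0.001 -0.264  0.965]] 323.91133519797785 252.01945351999186 194.6620710237505
slide [-0.6802, -0.7394, 0.0] turn -0.26 rows 6.429600626183868
```

```bash
rm cmd.json
python3 - <<'E'
from h import *
plan(445.7,99.4,231.275,1.77);plan(445.7,99.4,125,2.225)
E
```

```text
slide [-0.9906, -0.9326, 0.0] turn -1.0 rows 8.70714526339282
slide [-0.0, 0.0, 0.2657] turn -0.91 rows 2.4331550802139037
```

Request:
arm_command --pt "-0.9906 -0.9326 0" --pt "-0.9906 -0.9326 0" --pt "-0.9906 -0.9326 0" --pt "-0.9906 -0.9326 0" --pt "-0.9906 -0.9326 0" --pt "-0.9906 -0.9326 0" --pt "-0.9906 -0.9326 0" --pt "-0.9906 -0.9326 0" --pt "-0.9906 -0.9326 0" --pt "-0.9906 -0.9326 0" --turn '[-1,-1,-1,-1,-1,-1,-1,-1,-1,-1]' --gripper '[1,1,1,1,1,1,1,1,1,1]'

```text
time: 2.15
ee_pos: [446.6, 96.8, 231.0]
tool_rot: [-0.097, 0.995, -0.0, -0.0]
force: [-0.8, 1.3, 0.5]
gripper_width: 1.0
```

Request:
arm_command --pt "0 0 0.13" --pt "0 0 0.2657" --pt "0 0 0.2657" --pt "0 0 0.2657" --pt "0 0 0.2657" --pt "0 0 0.2657" --pt "0 0 0.2657" --pt "0 0 0.2657" --pt "0 0 0.2657" --pt "0 0 0.2657" --turn '[-0.91,-0.91,-0.91,-0.91,-0.91,-0.91,-0.91,-0.91,-0.91,-0.91]' --gripper '[1,1,1,1,1,1,1,1,1,1]'

```text
time: 3.4
ee_pos: [445.7, 99.4, 124.9]
tool_rot: [-0.321, 0.947, 0.0, -0.0]
force: [0.4, -0.9, -0.3]
gripper_width: 0.999
```

Run:
```python
from h import *
st();p=imaging.camera_params("wrist");im=imaging.get_image("wrist")
cv2.imwrite("pics/c.png",cv2.resize(im[:,:,::-1],(800,600),interpolation=cv2.INTER_CUBIC))
np.save("c.npy",im);json.dump({k:np.array(v).tolist() for k,v in p.items()},open("c.json","w"))
```

```text
t 3.4 ee [445.67  99.36 124.93] yang 2.2249 F [ 0.4 -0.9 -0.3] w 0.999
```

View pics/c.png

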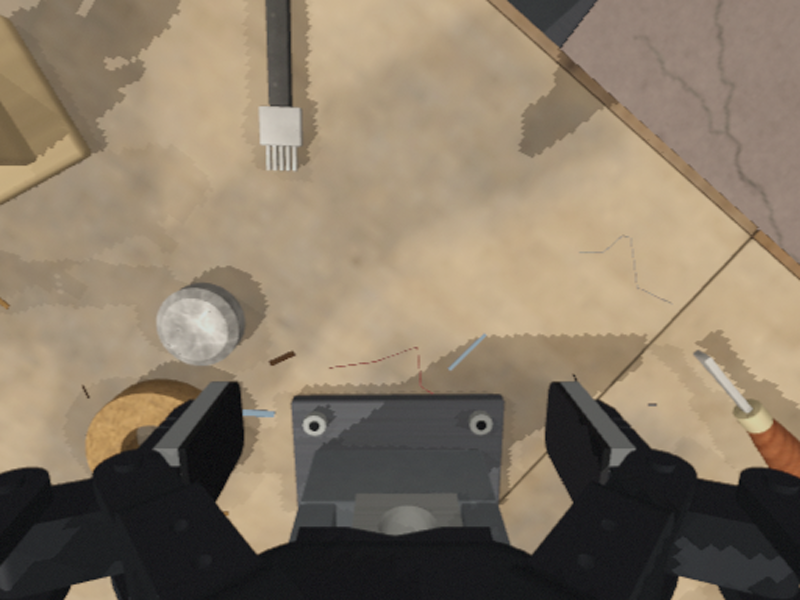

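The wrist view shows the foot's front edge from (293,396) to (502,396) and the plate's top front edge from (380,493) to (457,493). The bore mouth is just below that, near (407,515). I'll enlarge the crop to measure the offset.

Run:
```python
from h import *
im=np.load("c.npy");c=im[245:350,180:330]
c=cv2.convertScaleAbs(c,alpha=1.6,beta=10)
cv2.imwrite("pics/d.png",cv2.resize(c[:,:,::-1],(750,525),interpolation=cv2.INTER_CUBIC))
```

```text
(no output)
```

View pics/d.png

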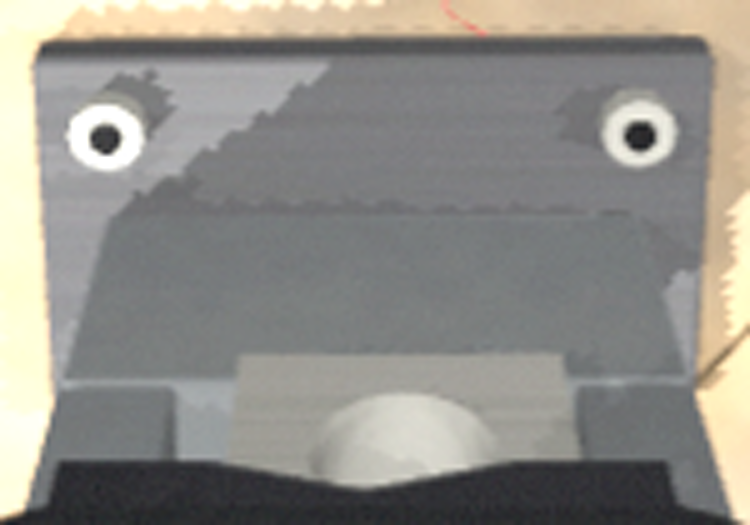

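The crop shows the plate's lower front edge from (237,355) to (566,355) and the bore's lower rim with its apex near (405,393). The foot's top front corners are at (37,60) and (710,58).

Run:
```python
from h import *
p=json.load(open("c.json"))
px=lambda u,v:[(u+.5)/5-.5+180,(v+.5)/5-.5+245]
for n,u,v,z in[("footL",37,60,10),("footR",710,58,10),("footbL",45,40,0),("footbR",706,40,0),("plateL",237,355,58),("plateR",566,355,58),("bore low",405,393,68.3),("sillL",62,382,58),("sillR",694,382,58)]:
    X=unproj(p,px(u,v),z)[0];d=X[:2]-[523.5,159.1];c,s=np.cos(.654),np.sin(.654)
    print(n,np.round(X,1),"block local",np.round([c*d[0]+s*d[1],-s*d[0]+c*d[1]],1))
```

```text
footL [527.4  91.5  10. ] block local [-38. -56.]
footR [455.8 184.3  10. ] block local [-38.3  61.2]
footbL [528.5  91.6   0. ] block local [-37.1 -56.6]
footbR [456.1 186.3   0. ] block local [-37.   62.6]
plateL [524.  136.7  58. ] block local [-13.3 -18.1]
plateR [494.1 175.8  58. ] block local [-13.2  31.1]
bore low [508.  155.7  68.3] block local [-14.4   6.8]
sillL [543.8 118.5  58. ] block local [ -8.6 -44.6]
sillR [486. 194.  58.] block local [-8.5 50.5]
```

Run:
```python
from h import *
plan(470,10,190,1.725);plan(514,-123,150,1.225)
```

```text
slide [0.0878, -0.2143, -0.1625] turn 1.0 rows 2.6737967914438503
slide [-0.0576, -0.3454, 0.1] turn 1.0 rows 2.6737967914438503
```

Request:
arm_command --pt "0 0 -0.15" --pt "0.0878 -0.2143 -0.1625" --pt "0.0878 -0.2143 -0.1625" --pt "0.0878 -0.2143 -0.1625" --pt "0.0878 -0.2143 -0.1625" --pt "0.0878 -0.2143 -0.1625" --pt "0.0878 -0.2143 -0.1625" --pt "0.0878 -0.2143 -0.1625" --pt "0.0878 -0.2143 -0.1625" --pt "0.0878 -0.2143 -0.1625" --turn '[0,1,1,1,1,1,1,1,1,1]' --gripper '[1,1,1,1,1,1,1,1,1,1]'

```text
time: 4.7
ee_pos: [470.0, 10.1, 190.0]
tool_rot: [-0.077, 0.997, -0.0, -0.0]
force: [0.3, -0.7, 0.3]
gripper_width: 1.003
```

Request:
arm_command --pt "-0.0576 -0.3454 0" --pt "-0.0576 -0.3454 0" --pt "-0.0576 -0.3454 0.05" --pt "-0.0576 -0.3454 0.1" --pt "-0.0576 -0.3454 0.1" --pt "-0.0576 -0.3454 0.1" --pt "-0.0576 -0.3454 0.1" --pt "-0.0576 -0.3454 0.1" --pt "-0.0576 -0.3454 0.1" --pt "-0.0576 -0.3454 0.1" --turn '[1,1,1,1,1,1,1,1,1,1]' --gripper '[1,1,1,1,1,1,1,1,1,1]'

```text
time: 5.95
ee_pos: [514.0, -123.0, 150.1]
tool_rot: [0.172, 0.985, -0.0, 0.0]
force: [-0.8, -0.3, -0.0]
gripper_width: 0.996
```

Run:
```python
from h import *
st();p=imaging.camera_params("wrist");im=imaging.get_image("wrist")
for r in imaging.trace("wrist","gauge")[:3]: 
    print(r["p"],r["bbox"]); print(np.round(fit([(p,r["region"])],GAU,[(514,-123,-.457),(514,-123,-.457+np.pi)]),3))
cv2.imwrite("pics/e.png",cv2.resize(im[:,:,::-1],(800,600),interpolation=cv2.INTER_CUBIC))
json.dump({k:np.array(v).tolist() for k,v in p.items()},open("e.json","w"))
```

```text
t 5.95 ee [ 514.02 -122.98  150.13] yang 1.2251 F [-0.8 -0.3 -0. ] w 0.996
0.98 [231.9, 108.3, 283.4, 295.9]
[ 5.12780e+02 -1.19955e+02 -4.68000e-01  5.40000e-02]
0.93 [23.5, 55.5, 108.6, 151.6]
[ 5.14e+02 -1.23e+02 -4.57e-01  1.00e+00]
```

View pics/e.png

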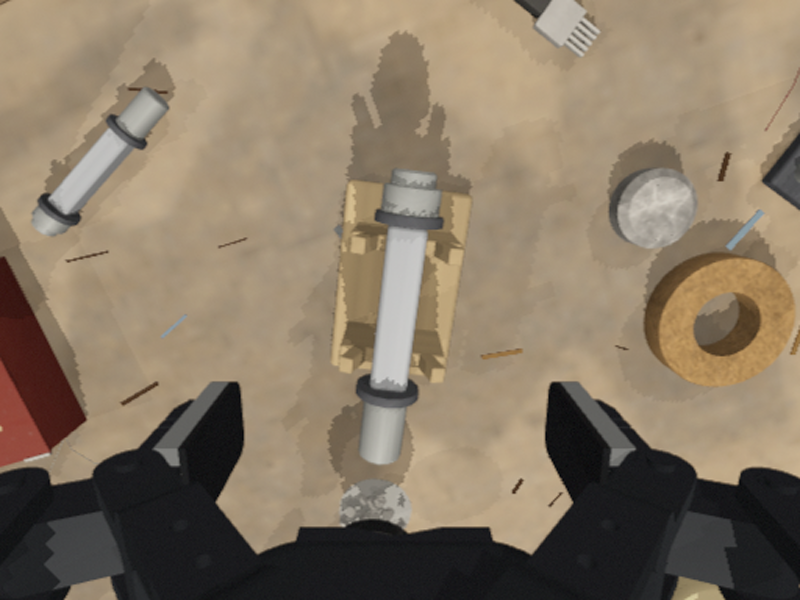

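The view confirms the GO end points away from the robot (nose at (380,455)) and the stepped NO-GO end is near (413,180). The gauge sits in its cradle, and the smaller look-alike is at (100,160).

Run:
```python
from h import *
plan(513.5,-121.5,41,1.106)
```

```text
slide [0.0024, 0.0031, 0.2725] turn 0.238 rows 0.6363636363636364
```

Request:
arm_command --pt "0.0024 0.0031 0.07" --pt "0.0024 0.0031 0.14" --pt "0.0024 0.0031 0.2" --pt "0.0024 0.0031 0.25" --pt "0.0024 0.0031 0.2725" --pt "0.0024 0.0031 0.2725" --pt "0.0024 0.0031 0.2725" --pt "0.0024 0.0031 0.2725" --pt "0.0024 0.0031 0.2725" --pt "0.0024 0.0031 0.2725" --turn '[0.238,0.238,0.238,0.238,0.238,0.238,0.238,0.238,0.238,0.238]' --gripper '[1,1,1,1,1,1,0,-0.5,-1,-1]' --force 60

```text
time: 7.3
ee_pos: [513.8, -121.6, 41.6]
tool_rot: [0.23, 0.973, -0.0, 0.0]
force: [-0.1, -0.1, -3.3]
gripper_width: 0.198
```

Request:
arm_command --pt "0 0 0" --pt "0 0 0" --pt "0 0 0" --pt "0 0 0" --pt "0 0 0" --pt "0 0 0" --pt "0 0 0" --pt "0 0 0" --pt "0 0 0" --pt "0 0 0" --turn '[0,0,0,0,0,0,0,0,0,0]' --gripper '[-1,-1,-1,-1,-1,-1,-1,-1,-1,-1]' --force 60

```text
time: 8.55
ee_pos: [513.8, -121.6, 41.5]
tool_rot: [0.23, 0.973, -0.0, 0.0]
force: [-0.8, 0.1, 6.0]
gripper_width: 0.199
```

Run:
```python
from h import *
st()
plan(480,-30,170,1.606);plan(420,70,170,2.106)
```

```text
t 8.55 ee [ 513.8  -121.57   41.53] yang 1.106 F [-0.8  0.1  6. ] w 0.199
slide [0.1774, 0.1669, -0.3225] turn -1.0 rows 2.6737967914438503
slide [0.1411, 0.2552, -0.0] turn -1.0 rows 2.6737967914438503
```

Request:
arm_command --pt "0 0 -0.08" --pt "0 0 -0.2" --pt "0 0 -0.3225" --pt "0.1774 0.1669 -0.3225" --pt "0.1774 0.1669 -0.3225" --pt "0.1774 0.1669 -0.3225" --pt "0.1774 0.1669 -0.3225" --pt "0.1774 0.1669 -0.3225" --pt "0.1774 0.1669 -0.3225" --pt "0.1774 0.1669 -0.3225" --turn '[0,0,0,-0.3,-0.6,-0.9,-1,-1,-1,-1]' --gripper '[-1,-1,-1,-1,-1,-1,-1,-1,-1,-1]'

```text
time: 9.8
ee_pos: [479.9, -30.1, 169.6]
tool_rot: [-0.017, 1.0, 0.0, -0.0]
force: [0.5, -1.0, -3.6]
gripper_width: 0.199
```

Request:
arm_command --pt "0.1411 0.2552 0" --pt "0.1411 0.2552 0" --pt "0.1411 0.2552 0" --pt "0.1411 0.2552 0" --pt "0.1411 0.2552 0" --pt "0.1411 0.2552 0" --pt "0.1411 0.2552 0" --pt "0.1411 0.2552 0" --pt "0.1411 0.2552 0" --pt "0.1411 0.2552 0" --turn '[-0.3,-0.6,-0.9,-1,-1,-1,-1,-1,-1,-1]' --gripper '[-1,-1,-1,-1,-1,-1,-1,-1,-1,-1]'

```text
time: 11.05
ee_pos: [420.0, 70.0, 170.0]
tool_rot: [-0.264, 0.964, 0.0, -0.0]
force: [-0.5, -0.7, -3.0]
gripper_width: 0.197
```

Run:
```python
from h import *
s=st();p=imaging.camera_params("wrist");im=imaging.get_image("wrist")
# where the gauge should show if centred in the tool
q=Ro.from_quat(s["tool_rot"]).as_matrix()
for L,n in((0,"ctr"),(40,"collar in"),(45,"collar out"),(79,"nose"),(-64,"tip"),(-45,"nogo collar")):
    X=s["ee_pos"]+q@np.array([-L,0,-19-(9 if L==0 else 0)]);print(n,np.round(proj(p,[X])*1.5625,1))
cv2.imwrite("pics/f.png",cv2.resize(im[:,:,::-1],(800,600),interpolation=cv2.INTER_CUBIC))
for r in imaging.trace("wrist","gauge")[:2]:
    print(r["p"],np.array(r["bbox"])*1.5625)
    R=r["region"]
    for row in range(0,384,12):
        x=np.nonzero(R[row])[0]
        if len(x): print(row*1.5625,x.min()*1.5625,(x.max()+1)*1.5625,end="; ")
```

```text
t 11.05 ee [420.01  69.99 169.98] yang 2.1058 F [-0.5 -0.7 -3. ] w 0.197
ctr [[390.4 437.6]]
collar in [[391.  544.2]]
collar out [[391.1 558.5]]
nose [[391.3 649. ]]
tip [[390.  176.9]]
nogo collar [[390.2 256. ]]
```

View pics/f.png

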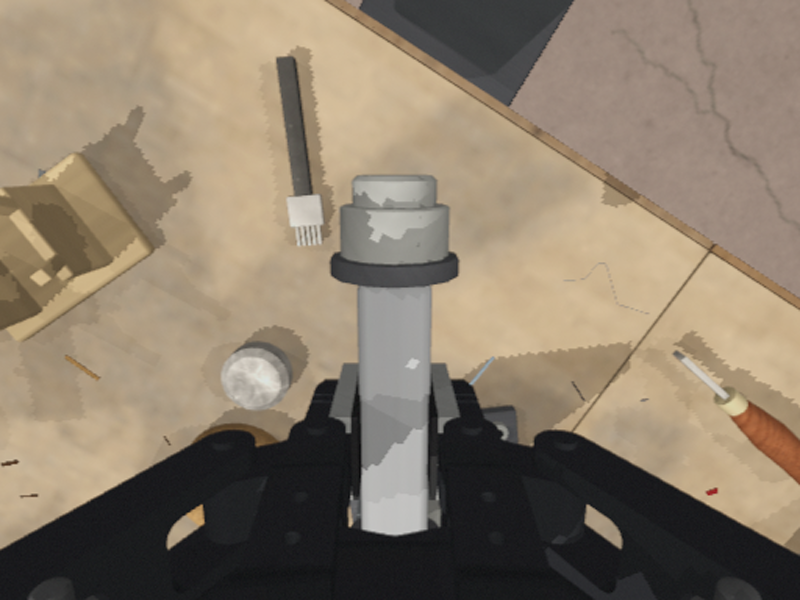

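The NO-GO end shows at (394,180)–(394,268), dead straight in the jaws. It sits about 1 mm (tool y) right of the predicted position, so I correct the wrist-measured bore y from 6.7 to about 5.

```bash
cat >> h.py <<'E'
YAW=.655
def loc(lx,ly,z,a=YAW+np.pi/2):
    c,s=np.cos(YAW),np.sin(YAW); plan(523.5+c*lx-s*ly,159.1+s*lx+c*ly,z,a)
def lst():
    s=st();d=s["ee_pos"][:2]-[523.5,159.1];c,n=np.cos(YAW),np.sin(YAW);f=s["force"]
    print("local",np.round([c*d[0]+n*d[1],-n*d[0]+c*d[1],s["ee_pos"][2]],2),"Fl",np.round([c*f[0]+n*f[1],-n*f[0]+c*f[1],f[2]],1),"T",np.round(s["wrist_torque"],2))
E
python3 - <<'E'
from h import *
loc(-112,5,170);loc(-112,5,61.5);loc(-95,5,61.5)
E
```

```text
slide [-0.0567, 0.0385, -0.0] turn -0.2396 rows 0.6406417112299465
slide [0.0, 0.0, 0.2712] turn 0.0 rows 0.0002716578115030945
slide [-0.0425, 0.0, 0.0] turn 0.0 rows 0.2719188502096695
```

Request:
arm_command --pt "-0.0567 0.0385 0" --pt "-0.0567 0.0385 0" --pt "-0.0567 0.0385 0" --pt "-0.0567 0.0385 0.07" --pt "-0.0567 0.0385 0.14" --pt "-0.0567 0.0385 0.21" --pt "-0.0567 0.0385 0.25" --pt "-0.0567 0.0385 0.2712" --pt "-0.0567 0.0385 0.2712" --pt "-0.0567 0.0385 0.2712" --turn '[-0.2396,-0.2396,-0.2396,-0.2396,-0.2396,-0.2396,-0.2396,-0.2396,-0.2396,-0.2396]' --gripper '[-1,-1,-1,-1,-1,-1,-1,-1,-1,-1]'

```text
time: 12.4
ee_pos: [432.3, 94.9, 62.7]
tool_rot: [-0.322, 0.947, -0.0, 0.001]
force: [0.4, 0.5, -2.4]
gripper_width: 0.199
```

Request:
arm_command --pt "-0.01 0 0" --pt "-0.02 0 0" --pt "-0.03 0 0" --pt "-0.035 0 0" --pt "-0.04 0 0" --pt "-0.0425 0 0" --pt "-0.0425 0 0" --pt "-0.0425 0 0" --pt "-0.0425 0 0" --pt "-0.0425 0 0" --turn '[0,0,0,0,0,0,0,0,0,0]' --gripper '[-1,-1,-1,-1,-1,-1,-1,-1,-1,-1]'

```text
time: 13.65
ee_pos: [445.1, 105.2, 61.5]
tool_rot: [-0.322, 0.947, 0.0, 0.0]
force: [-0.6, 0.3, -3.3]
gripper_width: 0.201
```

Run:
```python
from h import *
lst(); im=imaging.get_image("wrist")
cv2.imwrite("pics/g.png",cv2.resize(im[:,:,::-1],(800,600),interpolation=cv2.INTER_CUBIC))
loc(-91.8,5,61.5)
```

```text
t 13.65 ee [445.12 105.18  61.54] yang 2.2258 F [-0.6  0.3 -3.3] w 0.201
local [-95.01   4.98  61.54] Fl [-0.3  0.6 -3.3] T [ 0.03 -0.01  0.03]
slide [-0.008, 0.0, 0.0] turn 0.0 rows 0.05111937881913239
```

View pics/g.png

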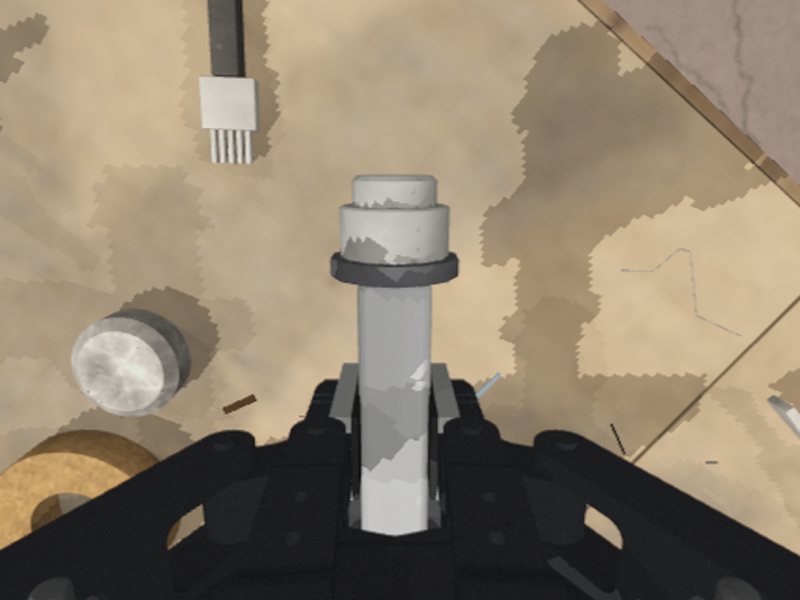

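The gauge is unchanged in the jaws (tip at (394,178)), and the block is hidden behind the gripper. I'll feel for the bore in small steps from here.

Request:
arm_command --pt "-0.001 0 0" --pt "-0.002 0 0" --pt "-0.003 0 0" --pt "-0.004 0 0" --pt "-0.005 0 0" --pt "-0.006 0 0" --pt "-0.007 0 0" --pt "-0.008 0 0" --pt "-0.008 0 0" --pt "-0.008 0 0" --turn '[0,0,0,0,0,0,0,0,0,0]' --gripper '[-1,-1,-1,-1,-1,-1,-1,-1,-1,-1]'

```text
time: 14.95
ee_pos: [447.6, 107.1, 61.5]
tool_rot: [-0.322, 0.947, 0.0, -0.0]
force: [0.3, -0.3, -3.8]
gripper_width: 0.2
```

Run:
```python
from h import *
lst();loc(-90.6,5,61.5)
```

```text
t 14.95 ee [447.64 107.14  61.48] yang 2.2258 F [ 0.3 -0.3 -3.8] w 0.2
local [-91.81   5.01  61.48] Fl [ 0.1 -0.5 -3.8] T [-0.02  0.05  0.02]
slide [-0.003, 0.0, 0.0] turn 0.0 rows 0.01912046776665547
```

Request:
arm_command --pt "-0.0005 0 0" --pt "-0.001 0 0" --pt "-0.0015 0 0" --pt "-0.002 0 0" --pt "-0.0025 0 0" --pt "-0.003 0 0" --pt "-0.003 0 0" --pt "-0.003 0 0" --pt "-0.003 0 0" --pt "-0.003 0 0" --turn '[0,0,0,0,0,0,0,0,0,0]' --gripper '[-1,-1,-1,-1,-1,-1,-1,-1,-1,-1]'

```text
time: 16.2
ee_pos: [448.6, 107.9, 61.5]
tool_rot: [-0.322, 0.947, -0.0, 0.0]
force: [0.1, 0.2, -2.4]
gripper_width: 0.201
```

Run:
```python
from h import *
lst();loc(-89.4,5,61.5)
```

```text
t 16.2 ee [448.62 107.86  61.53] yang 2.2258 F [ 0.1  0.2 -2.4] w 0.201
local [-90.6    4.98  61.53] Fl [ 0.2  0.1 -2.4] T [ 0.01  0.05 -0.01]
slide [-0.003, 0.0, 0.0] turn 0.0 rows 0.019120466815181786
```

Request:
arm_command --pt "-0.0005 0 0" --pt "-0.001 0 0" --pt "-0.0015 0 0" --pt "-0.002 0 0" --pt "-0.0025 0 0" --pt "-0.003 0 0" --pt "-0.003 0 0" --pt "-0.003 0 0" --pt "-0.003 0 0" --pt "-0.003 0 0" --turn '[0,0,0,0,0,0,0,0,0,0]' --gripper '[-1,-1,-1,-1,-1,-1,-1,-1,-1,-1]'

```text
time: 17.45
ee_pos: [449.6, 108.6, 61.5]
tool_rot: [-0.322, 0.947, -0.0, 0.0]
force: [-0.0, -0.2, -2.7]
gripper_width: 0.195
```

Run:
```python
from h import *
lst();loc(-87.8,5,61.5)
```

```text
t 17.45 ee [449.56 108.61  61.53] yang 2.2258 F [-0.  -0.2 -2.7] w 0.195
local [-89.39   5.    61.53] Fl [-0.1 -0.1 -2.7] T [ 0.04 -0.01 -0.  ]
slide [-0.004, 0.0, 0.0] turn 0.0 rows 0.025520029704046928
```

Request:
arm_command --pt "-0.0006 0 0" --pt "-0.0012 0 0" --pt "-0.0018 0 0" --pt "-0.0024 0 0" --pt "-0.003 0 0" --pt "-0.0036 0 0" --pt "-0.004 0 0" --pt "-0.004 0 0" --pt "-0.004 0 0" --pt "-0.004 0 0" --turn '[0,0,0,0,0,0,0,0,0,0]' --gripper '[-1,-1,-1,-1,-1,-1,-1,-1,-1,-1]'

```text
time: 18.7
ee_pos: [450.8, 109.6, 61.5]
tool_rot: [-0.322, 0.947, -0.0, 0.0]
force: [0.2, -0.3, -2.5]
gripper_width: 0.198
```

Run:
```python
from h import *
lst();loc(-84.6,5,61.5)
```

```text
t 18.7 ee [450.84 109.57  61.53] yang 2.2258 F [ 0.2 -0.3 -2.5] w 0.198
local [-87.79   4.98  61.53] Fl [ 0.  -0.4 -2.5] T [-0.04  0.    0.  ]
slide [-0.008, 0.0, 0.0] turn 0.0 rows 0.051119376684212174
```

Request:
arm_command --pt "-0.001 0 0" --pt "-0.002 0 0" --pt "-0.003 0 0" --pt "-0.004 0 0" --pt "-0.005 0 0" --pt "-0.006 0 0" --pt "-0.007 0 0" --pt "-0.008 0 0" --pt "-0.008 0 0" --pt "-0.008 0 0" --turn '[0,0,0,0,0,0,0,0,0,0]' --gripper '[-1,-1,-1,-1,-1,-1,-1,-1,-1,-1]'

```text
time: 19.95
ee_pos: [453.4, 111.5, 61.5]
tool_rot: [-0.322, 0.947, 0.0, 0.0]
force: [0.2, -0.7, -2.9]
gripper_width: 0.199
```

Run:
```python
from h import *
lst();loc(-70.6,5,61.5)
```

```text
t 19.95 ee [453.39 111.53  61.53] yang 2.2258 F [ 0.2 -0.7 -2.9] w 0.199
local [-84.58   4.98  61.53] Fl [-0.3 -0.7 -2.9] T [-0.05  0.04  0.05]
slide [-0.035, 0.0, 0.0] turn 0.0 rows 0.22391887483942133
```

Inside the bore without contact, so I'll advance 14 mm.

Request:
arm_command --pt "-0.004 0 0" --pt "-0.008 0 0" --pt "-0.012 0 0" --pt "-0.016 0 0" --pt "-0.02 0 0" --pt "-0.024 0 0" --pt "-0.028 0 0" --pt "-0.032 0 0" --pt "-0.035 0 0" --pt "-0.035 0 0" --turn '[0,0,0,0,0,0,0,0,0,0]' --gripper '[-1,-1,-1,-1,-1,-1,-1,-1,-1,-1]'

```text
time: 21.2
ee_pos: [464.5, 120.1, 61.5]
tool_rot: [-0.322, 0.947, -0.0, -0.0]
force: [-0.1, -0.0, -3.6]
gripper_width: 0.202
```

Run:
```python
from h import *
lst();loc(-61.4,5,61.5)
```

```text
t 21.2 ee [464.52 120.1   61.51] yang 2.2259 F [-0.1 -0.  -3.6] w 0.202
local [-70.53   5.    61.51] Fl [-0.1  0.  -3.6] T [ 0.02  0.07 -0.03]
slide [-0.023, 0.0, 0.0] turn 0.0 rows 0.1471189507561759
```

Request:
arm_command --pt "-0.003 0 0" --pt "-0.006 0 0" --pt "-0.009 0 0" --pt "-0.012 0 0" --pt "-0.015 0 0" --pt "-0.018 0 0" --pt "-0.021 0 0" --pt "-0.023 0 0" --pt "-0.023 0 0" --pt "-0.023 0 0" --turn '[0,0,0,0,0,0,0,0,0,0]' --gripper '[-1,-1,-1,-1,-1,-1,-1,-1,-1,-1]'

```text
time: 22.45
ee_pos: [471.8, 125.6, 61.5]
tool_rot: [-0.322, 0.947, -0.0, -0.0]
force: [0.3, -0.2, -2.9]
gripper_width: 0.198
```

Run:
```python
from h import *
lst();loc(-59.8,5,61.5)
```

```text
t 22.45 ee [471.76 125.63  61.51] yang 2.2258 F [ 0.3 -0.2 -2.9] w 0.198
local [-61.42   4.97  61.51] Fl [ 0.1 -0.3 -2.9] T [ 0.04  0.   -0.01]
slide [-0.004, 0.0, 0.0] turn 0.0 rows 0.025520013130905062
```

Request:
arm_command --pt "-0.0006 0 0" --pt "-0.0012 0 0" --pt "-0.0018 0 0" --pt "-0.0024 0 0" --pt "-0.003 0 0" --pt "-0.0036 0 0" --pt "-0.004 0 0" --pt "-0.004 0 0" --pt "-0.004 0 0" --pt "-0.004 0 0" --turn '[0,0,0,0,0,0,0,0,0,0]' --gripper '[-1,-1,-1,-1,-1,-1,-1,-1,-1,-1]'

```text
time: 23.7
ee_pos: [473.0, 126.6, 61.5]
tool_rot: [-0.322, 0.947, 0.0, 0.0]
force: [-0.4, -0.3, -4.1]
gripper_width: 0.199
```

Run:
```python
from h import *
lst();loc(-58.6,5,61.5)
```

```text
t 23.7 ee [473.05 126.65  61.52] yang 2.2258 F [-0.4 -0.3 -4.1] w 0.199
local [-59.78   5.    61.52] Fl [-0.5 -0.  -4.1] T [ 0.   -0.    0.06]
slide [-0.003, 0.0, 0.0] turn 0.0 rows 0.019120442483040716
```

Request:
arm_command --pt "-0.0005 0 0" --pt "-0.001 0 0" --pt "-0.0015 0 0" --pt "-0.002 0 0" --pt "-0.0025 0 0" --pt "-0.003 0 0" --pt "-0.003 0 0" --pt "-0.003 0 0" --pt "-0.003 0 0" --pt "-0.003 0 0" --turn '[0,0,0,0,0,0,0,0,0,0]' --gripper '[-1,-1,-1,-1,-1,-1,-1,-1,-1,-1]'

```text
time: 24.95
ee_pos: [474.0, 127.4, 61.5]
tool_rot: [-0.322, 0.947, -0.0, 0.0]
force: [-0.6, 0.5, -2.9]
gripper_width: 0.2
```

Run:
```python
from h import *
lst();loc(-57.8,5,61.5)
```

```text
t 24.95 ee [474.   127.35  61.53] yang 2.2258 F [-0.6  0.5 -2.9] w 0.2
local [-58.59   4.98  61.53] Fl [-0.1  0.7 -2.9] T [-0.02  0.05  0.03]
slide [-0.002, 0.0, 0.0] turn 0.0 rows 0.012721304309879384
```

Request:
arm_command --pt "-0.0005 0 0" --pt "-0.001 0 0" --pt "-0.0015 0 0" --pt "-0.002 0 0" --pt "-0.002 0 0" --pt "-0.002 0 0" --pt "-0.002 0 0" --pt "-0.002 0 0" --pt "-0.002 0 0" --pt "-0.002 0 0" --turn '[0,0,0,0,0,0,0,0,0,0]' --gripper '[-1,-1,-1,-1,-1,-1,-1,-1,-1,-1]'

```text
time: 26.2
ee_pos: [474.1, 127.4, 61.5]
tool_rot: [-0.322, 0.947, -0.0, -0.001]
force: [-4.4, -3.5, -0.6]
gripper_width: 0.2
```

Run:
```python
from h import *
lst();loc(-57,5,61.5)
```

```text
t 26.2 ee [474.11 127.42  61.48] yang 2.2257 F [-4.4 -3.5 -0.6] w 0.2
local [-58.47   4.96  61.48] Fl [-5.7 -0.1 -0.6] T [-0.49  0.55  0.13]
slide [-0.002, 0.0, 0.0] turn 0.0 rows 0.012721303363611039
```

Contact came at local x = -58.45 with 5.7 N and was held, so the collar is home. Next I withdraw, lift and cross to the far side with the same orientation.

Run:
```python
from h import *
c=cmd();json.dump([c[0]-.8*np.cos(YAW),c[1]-.8*np.sin(YAW),c[2],c[3]],open("cmd.json","w"))
loc(-113,5,61.5);loc(-113,5,152);loc(100,5,152);loc(100,5,61.5);loc(84,5,61.5);print(cmd())
```

```text
slide [0.138, 0.0, 0.0] turn 0.0 rows 0.8832813104302059
slide [0.0, 0.0, -0.2262] turn 0.0 rows 0.0002716690274223029
slide [-0.5325, 0.0, -0.0] turn 0.0 rows 3.4079187365161303
slide [0.0, 0.0, 0.2262] turn 0.0 rows 0.00025975104816790257
slide [0.04, 0.0, 0.0] turn 0.0 rows 0.2560813921597727
[587.083686708283, 214.2254355002619, 61.515, 2.2258]
```

Request:
arm_command --pt "0.02 0 0" --pt "0.06 0 0" --pt "0.1 0 0" --pt "0.138 0 0" --pt "0.138 0 0" --pt "0.138 0 -0.08" --pt "0.138 0 -0.16" --pt "0.138 0 -0.2262" --pt "0.138 0 -0.2262" --pt "0.138 0 -0.2262" --turn '[0,0,0,0,0,0,0,0,0,0]' --gripper '[-1,-1,-1,-1,-1,-1,-1,-1,-1,-1]'

```text
time: 27.45
ee_pos: [430.7, 94.4, 150.7]
tool_rot: [-0.322, 0.947, 0.0, -0.001]
force: [-0.3, 0.1, -4.0]
gripper_width: 0.197
```

Request:
arm_command --pt "-0.12 0 0" --pt "-0.26 0 0" --pt "-0.4 0 0" --pt "-0.5325 0 0" --pt "-0.5325 0 0" --pt "-0.5325 0 0" --pt "-0.5325 0 0.08" --pt "-0.5325 0 0.16" --pt "-0.5325 0 0.2262" --pt "-0.5325 0 0.2262" --turn '[0,0,0,0,0,0,0,0,0,0]' --gripper '[-1,-1,-1,-1,-1,-1,-1,-1,-1,-1]'

```text
time: 28.7
ee_pos: [597.4, 222.6, 59.3]
tool_rot: [-0.321, 0.947, 0.0, -0.002]
force: [0.2, 0.2, -3.8]
gripper_width: 0.193
```

Request:
arm_command --pt "0 0 0" --pt "0.005 0 0" --pt "0.01 0 0" --pt "0.015 0 0" --pt "0.02 0 0" --pt "0.025 0 0" --pt "0.03 0 0" --pt "0.035 0 0" --pt "0.04 0 0" --pt "0.04 0 0" --turn '[0,0,0,0,0,0,0,0,0,0]' --gripper '[-1,-1,-1,-1,-1,-1,-1,-1,-1,-1]'

```text
time: 29.95
ee_pos: [587.0, 214.1, 61.5]
tool_rot: [-0.322, 0.947, -0.0, 0.0]
force: [0.1, 0.4, -3.5]
gripper_width: 0.197
```

Run:
```python
from h import *
lst();loc(80.4,5,61.5)
```

```text
t 29.95 ee [587.01 214.13  61.54] yang 2.2257 F [ 0.1  0.4 -3.5] w 0.197
local [83.89  4.95 61.54] Fl [ 0.3  0.3 -3.5] T [-0.03  0.02  0.01]
slide [0.009, 0.0, 0.0] turn 0.0 rows 0.05768180494873861
```

Request:
arm_command --pt "0.003 0 0" --pt "0.006 0 0" --pt "0.008 0 0" --pt "0.009 0 0" --pt "0.0095 0 0" --pt "0.01 0 0" --pt "0.0105 0 0" --pt "0.011 0 0" --pt "0.0115 0 0" --pt "0.012 0 0" --turn '[0,0,0,0,0,0,0,0,0,0]' --gripper '[-1,-1,-1,-1,-1,-1,-1,-1,-1,-1]'

```text
time: 31.2
ee_pos: [583.3, 211.3, 61.5]
tool_rot: [-0.322, 0.947, -0.0, 0.0]
force: [-0.3, 0.3, -3.0]
gripper_width: 0.201
```

Run:
```python
from h import *
lst();c=cmd();json.dump([c[0]-1.2*np.cos(YAW),c[1]-1.2*np.sin(YAW),c[2],c[3]],open("cmd.json","w"))
loc(77.6,5,61.5)
```

```text
t 31.2 ee [583.28 211.29  61.53] yang 2.2258 F [-0.3  0.3 -3. ] w 0.201
local [79.21  4.97 61.53] Fl [-0.1  0.4 -3. ] T [-0.04  0.01 -0.  ]
slide [0.004, 0.0, 0.0] turn 0.0 rows 0.025682469398540332
```

Request:
arm_command --pt "0.0006 0 0" --pt "0.0012 0 0" --pt "0.0018 0 0" --pt "0.0024 0 0" --pt "0.003 0 0" --pt "0.0036 0 0" --pt "0.004 0 0" --pt "0.004 0 0" --pt "0.004 0 0" --pt "0.004 0 0" --turn '[0,0,0,0,0,0,0,0,0,0]' --gripper '[-1,-1,-1,-1,-1,-1,-1,-1,-1,-1]'

```text
time: 32.45
ee_pos: [582.0, 210.3, 61.5]
tool_rot: [-0.322, 0.947, 0.0, 0.0]
force: [-0.5, -0.8, -3.0]
gripper_width: 0.194
```

Run:
```python
from h import *
lst();loc(74,5,61.5)
```

```text
t 32.45 ee [582.03 210.31  61.53] yang 2.2258 F [-0.5 -0.8 -3. ] w 0.194
local [77.61  4.96 61.53] Fl [-0.9 -0.3 -3. ] T [-0.01 -0.04  0.  ]
slide [0.009, 0.0, 0.0] turn 0.0 rows 0.05768180626220937
```

The pilot is in the bore. I'll advance to just before step contact, which I expect at 73.5.

Request:
arm_command --pt "0.0012 0 0" --pt "0.0024 0 0" --pt "0.0036 0 0" --pt "0.0048 0 0" --pt "0.006 0 0" --pt "0.007 0 0" --pt "0.008 0 0" --pt "0.009 0 0" --pt "0.009 0 0" --pt "0.009 0 0" --turn '[0,0,0,0,0,0,0,0,0,0]' --gripper '[-1,-1,-1,-1,-1,-1,-1,-1,-1,-1]'

```text
time: 33.7
ee_pos: [579.1, 208.1, 61.5]
tool_rot: [-0.322, 0.947, 0.0, -0.0]
force: [-0.3, 0.5, -2.9]
gripper_width: 0.196
```

Run:
```python
from h import *
lst();loc(72.8,5,61.5)
```

```text
t 33.7 ee [579.13 208.14  61.51] yang 2.2258 F [-0.3  0.5 -2.9] w 0.196
local [73.99  5.   61.51] Fl [ 0.1  0.6 -2.9] T [ 0.    0.01 -0.02]
slide [0.003, 0.0, 0.0] turn 0.0 rows 0.0192828703126834
```

Request:
arm_command --pt "0.0006 0 0" --pt "0.0012 0 0" --pt "0.0018 0 0" --pt "0.0024 0 0" --pt "0.003 0 0" --pt "0.003 0 0" --pt "0.003 0 0" --pt "0.003 0 0" --pt "0.003 0 0" --pt "0.003 0 0" --turn '[0,0,0,0,0,0,0,0,0,0]' --gripper '[-1,-1,-1,-1,-1,-1,-1,-1,-1,-1]'

```text
time: 34.95
ee_pos: [578.7, 207.8, 61.7]
tool_rot: [-0.322, 0.947, 0.0, 0.001]
force: [3.5, 3.6, -3.9]
gripper_width: 0.199
```

Run:
```python
from h import *
lst();loc(72,5,61.5)
```

```text
t 34.95 ee [578.74 207.83  61.72] yang 2.226 F [ 3.5  3.6 -3.9] w 0.199
local [73.49  5.   61.72] Fl [ 5.   0.7 -3.9] T [ 0.49 -0.73  0.05]
slide [0.002, 0.0, 0.0] turn 0.0 rows 0.012883665005614385
```

Contact at 73.49, as predicted, with 5 N. I'll add 0.4 mm to reach about 8 N and hold.

Request:
arm_command --pt "0.0005 0 0" --pt "0.001 0 0" --pt "0.001 0 0" --pt "0.001 0 0" --pt "0.001 0 0" --pt "0.001 0 0" --pt "0.001 0 0" --pt "0.001 0 0" --pt "0.001 0 0" --pt "0.001 0 0" --turn '[0,0,0,0,0,0,0,0,0,0]' --gripper '[-1,-1,-1,-1,-1,-1,-1,-1,-1,-1]'

```text
time: 36.2
ee_pos: [578.7, 207.8, 61.8]
tool_rot: [-0.322, 0.947, 0.0, 0.001]
force: [3.7, 4.1, -5.0]
gripper_width: 0.203
```

Run:
```python
from h import *
lst();c=cmd();json.dump([c[0]+.4*np.cos(YAW),c[1]+.4*np.sin(YAW),c[2],c[3]],open("cmd.json","w"))
loc(105,5,61.5);loc(105,5,170);plan(560,60,170,1.75);plan(513.6,-121.5,170,1.25);plan(513.6,-121.5,110,1.106)
```

```text
t 36.2 ee [578.72 207.84  61.81] yang 2.2261 F [ 3.7  4.1 -5. ] w 0.203
local [73.48  5.02 61.81] Fl [ 5.4  1.  -5. ] T [ 0.7  -0.85  0.09]
slide [-0.0815, 0.0, 0.0] turn 0.0 rows 0.521518785778356
slide [0.0, 0.0, -0.2712] turn 0.0 rows 0.00025942731185186807
slide [0.3411, -0.2645, -0.0] turn 0.9516 rows 2.7623962447857267
slide [0.195, -0.4258, -0.0] turn 1.0 rows 2.9973231190409177
slide [-0.0, -0.0, 0.15] turn 0.288 rows 0.7700534759358288
```

5.4 N is above the 3 N minimum but below the 8 N asked. I'll push a further 0.8 mm and read the force.

Request:
arm_command --pt "0.0005 0 0" --pt "0.001 0 0" --pt "0.0015 0 0" --pt "0.002 0 0" --pt "0.002 0 0" --pt "0.002 0 0" --pt "0.002 0 0" --pt "0.002 0 0" --pt "0.002 0 0" --pt "0.002 0 0" --turn '[0,0,0,0,0,0,0,0,0,0]' --gripper '[-1,-1,-1,-1,-1,-1,-1,-1,-1,-1]'

```text
time: 37.45
ee_pos: [578.7, 207.9, 62.0]
tool_rot: [-0.322, 0.947, 0.001, 0.002]
force: [8.5, 5.3, -4.9]
gripper_width: 0.2
```

Run:
```python
from h import *
lst()
```

```text
t 37.45 ee [578.71 207.87  62.01] yang 2.2263 F [ 8.5  5.3 -4.9] w 0.2
local [73.49  5.05 62.01] Fl [ 9.9 -1.  -4.9] T [ 0.99 -1.34  0.05]
```

Request:
arm_command --pt "-0.015 0 0" --pt "-0.05 0 0" --pt "-0.0835 0 0" --pt "-0.0835 0 0" --pt "-0.0835 0 -0.06" --pt "-0.0835 0 -0.14" --pt "-0.0835 0 -0.22" --pt "-0.0835 0 -0.2712" --pt "-0.0835 0 -0.2712" --pt "-0.0835 0 -0.2712" --turn '[0,0,0,0,0,0,0,0,0,0]' --gripper '[-1,-1,-1,-1,-1,-1,-1,-1,-1,-1]'

```text
time: 38.7
ee_pos: [603.1, 226.7, 168.2]
tool_rot: [-0.322, 0.947, -0.0, -0.001]
force: [0.2, -0.1, -4.2]
gripper_width: 0.195
```

Request:
arm_command --pt "0.08 -0.06 0" --pt "0.16 -0.12 0" --pt "0.24 -0.18 0" --pt "0.3411 -0.2645 0" --pt "0.3411 -0.2645 0" --pt "0.3411 -0.2645 0" --pt "0.3411 -0.2645 0" --pt "0.3411 -0.2645 0" --pt "0.3411 -0.2645 0" --pt "0.3411 -0.2645 0" --turn '[0.25,0.5,0.75,0.9516,0.9516,0.9516,0.9516,0.9516,0.9516,0.9516]' --gripper '[-1,-1,-1,-1,-1,-1,-1,-1,-1,-1]'

```text
time: 39.95
ee_pos: [560.0, 60.3, 170.0]
tool_rot: [-0.09, 0.996, -0.0, -0.0]
force: [0.7, 0.1, -3.5]
gripper_width: 0.194
```

Request:
arm_command --pt "0.05 -0.1 0" --pt "0.1 -0.2 0" --pt "0.15 -0.3 0" --pt "0.195 -0.4258 0" --pt "0.195 -0.4258 0" --pt "0.195 -0.4258 0" --pt "0.195 -0.4258 0" --pt "0.195 -0.4258 0" --pt "0.195 -0.4258 0" --pt "0.195 -0.4258 0" --turn '[0.25,0.5,0.75,1,1,1,1,1,1,1]' --gripper '[-1,-1,-1,-1,-1,-1,-1,-1,-1,-1]'

```text
time: 41.2
ee_pos: [513.7, -121.2, 170.0]
tool_rot: [0.159, 0.987, 0.0, 0.0]
force: [0.9, -0.0, -3.6]
gripper_width: 0.199
```

Request:
arm_command --pt "0 0 0.05" --pt "0 0 0.1" --pt "0 0 0.13" --pt "0 0 0.15" --pt "0 0 0.15" --pt "0 0 0.15" --pt "0 0 0.15" --pt "0 0 0.15" --pt "0 0 0.15" --pt "0 0 0.15" --turn '[0.288,0.288,0.288,0.288,0.288,0.288,0.288,0.288,0.288,0.288]' --gripper '[-1,-1,-1,-1,-1,-1,-1,-1,-1,-1]'

```text
time: 42.45
ee_pos: [513.6, -121.5, 110.1]
tool_rot: [0.23, 0.973, -0.0, 0.0]
force: [-0.0, -0.2, -2.5]
gripper_width: 0.203
```

Run:
```python
from h import *
st();print(cmd());im=imaging.get_image("side")
c=im[150:270,190:310];cv2.imwrite("pics/h.png",cv2.resize(c[:,:,::-1],(600,600),interpolation=cv2.INTER_CUBIC))
w=imaging.get_image("wrist");cv2.imwrite("pics/i.png",cv2.resize(w[:,:,::-1],(800,600),interpolation=cv2.INTER_CUBIC))
plan(513.7,-121.5,42,1.106)
```

```text
t 42.45 ee [ 513.61 -121.5   110.07] yang 1.106 F [-0.  -0.2 -2.5] w 0.203
[513.5918108877056, -121.49615436895681, 109.995, 1.106]
slide [-0.0002, 0.0001, 0.17] turn 0.0 rows 0.0017321190090977849
```

View pics/h.png

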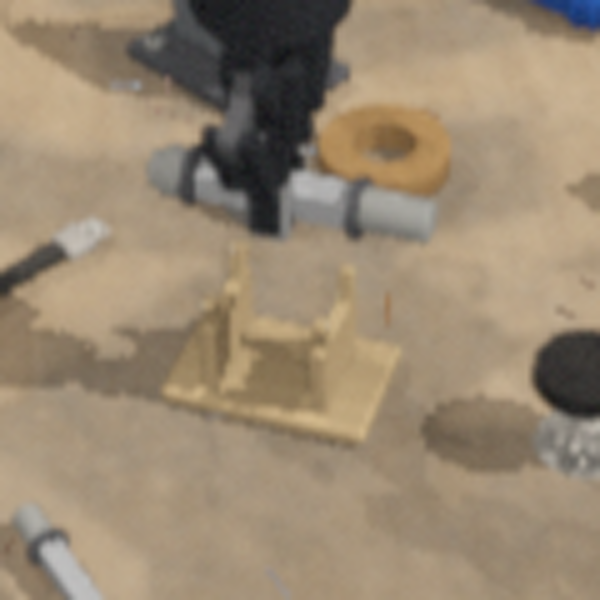

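View pics/i.png

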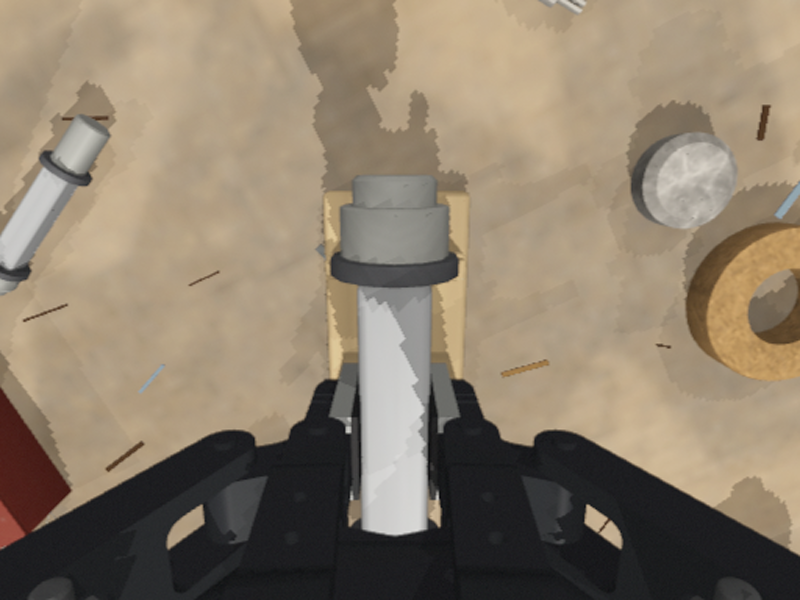

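Both views show the gauge level and aligned over the cradle (gauge axis at column 394, cradle foot centre about 396). Nothing is out of place, so I lower and release.

Request:
arm_command --pt "0 0 0.04" --pt "0 0 0.08" --pt "0 0 0.11" --pt "0 0 0.13" --pt "0 0 0.145" --pt "0 0 0.155" --pt "0 0 0.163" --pt "0 0 0.17" --pt "0 0 0.17" --pt "0 0 0.17" --turn '[0,0,0,0,0,0,0,0,0,0]' --gripper '[-1,-1,-1,-1,-1,-1,-1,-1,-1,-1]'

```text
time: 43.8
ee_pos: [513.7, -121.5, 42.2]
tool_rot: [0.23, 0.973, -0.0, 0.0]
force: [-0.1, -0.2, -3.1]
gripper_width: 0.197
```

Run:
```python
from h import *
st()
```

```text
t 43.8 ee [ 513.7  -121.54   42.21] yang 1.106 F [-0.1 -0.2 -3.1] w 0.197
```

Request:
arm_command --pt "0 0 0.001" --pt "0 0 0.002" --pt "0 0 0.002" --pt "0 0 0.002" --pt "0 0 0.002" --pt "0 0 0.002" --pt "0 0 0.002" --pt "0 0 0.002" --pt "0 0 0.002" --pt "0 0 0.002" --turn '[0,0,0,0,0,0,0,0,0,0]' --gripper '[-1,-1,-1,-0.5,-0.3,0,0.3,0.6,0.8,0.8]'

```text
time: 45.05
ee_pos: [513.6, -121.5, 41.2]
tool_rot: [0.23, 0.973, -0.0, -0.0]
force: [-0.1, -0.5, 0.0]
gripper_width: 0.902
```

Request:
arm_command --pt "0 0 0" --pt "0 0 -0.03" --pt "0 0 -0.08" --pt "0 0 -0.16" --pt "0 0 -0.24" --pt "0 0 -0.3" --pt "0 0 -0.3" --pt "0 0 -0.3" --pt "0 0 -0.3" --pt "0 0 -0.3" --turn '[0,0,0,0,0,0,0,0,0,0]' --gripper '[0.8,0.8,0.8,0.8,0.8,0.8,0.8,0.8,0.8,0.8]'

```text
time: 46.3
ee_pos: [513.2, -121.4, 160.1]
tool_rot: [0.23, 0.973, 0.0, -0.001]
force: [0.2, 0.1, 0.7]
gripper_width: 0.901
```

Run:
```python
from h import *
st();p=imaging.camera_params("wrist");w=imaging.get_image("wrist");cv2.imwrite("pics/j.png",cv2.resize(w[:,:,::-1],(800,600),interpolation=cv2.INTER_CUBIC))
r=imaging.trace("wrist","gauge")[0];print(r["p"],np.round(fit([(p,r["region"])],GAU,[(513,-121,-.465)]),3))
```

```text
t 46.3 ee [ 513.17 -121.38  160.08] yang 1.106 F [0.2 0.1 0.7] w 0.901
0.96 [ 5.12790e+02 -1.19836e+02 -4.63000e-01  5.50000e-02]
```

View pics/j.png

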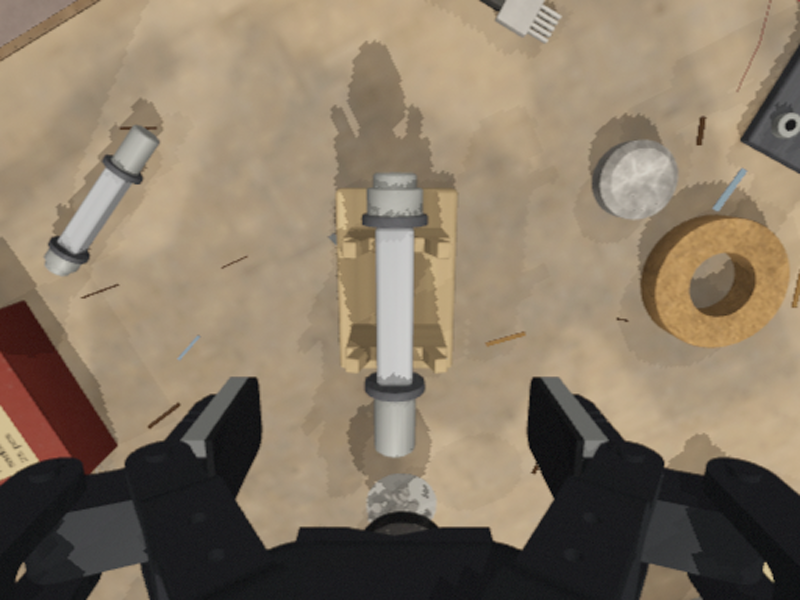

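The gauge lies seated in both forks of the cradle with its axis at column 395. The measured pose matches the pre-grasp one to within 0.2 mm, and the gripper is clear.

```bash
python3 -c "
from bench import workorder
print(workorder.hand_in())"
```

```text
the job is handed in; nothing more can be done
None
```

The bore check is done and handed in at about 46 s of the 72 s allowed; the hand-in gives no verdict.

- **Go end:** It slid home from the robot side without resistance. The collar met the plate with about 6 N, held for roughly 1 s. The bore sat about 4 mm to the +y side of the block's middle, measured in the wrist image.
- **No-go end:** I offered it from the far side. The pilot entered and the step stopped at the predicted position. It refused at 5 N, and again at about 10 N (slightly over the requested 8 N), without moving any farther. The highest force I read on the block was about 10 N.
- **Gauge:** It is back in its cradle and released. Its measured position matches where it lay before the grasp to within 0.2 mm and 0.005 rad, and the gripper is clear of it.
- **Bystanders:** The ones visible in the last picture show no sign of being moved. I did not re-measure their positions at the end.
- **Disagreement:** The wrist and top cameras differed by 2–3 mm. I took a value in between, using the gripped gauge as reference, and the contact-free fit bore it out.

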